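Fetch the magnifier from between two canisters

TASK

The black standing magnifier is boxed in between two canisters on the storage stand. First set both canisters aside, upright, inside the steel tray, then stand the magnifier upright on the middle of the lid of the sample box with the red ring (not the one with the blue ring) and leave it there, and only then put each canister back upright on the very seat of the stand it came from. Leave the two sample boxes and the flat black case where they lie.

Things in the scene. Friction and masses are not known exactly. Their poses are not given: they have to be found in the camera images.
- can_black_c (a point): Canister with a white body and a BLACK ribbed screw cap, round, 44 mm in diameter, 58 mm high, 60 g, loose. The point is its centre, 29 mm above its underside; z is up along its axis. It starts upright on one of the two seats of the stand. Plain grasp from above across its diameter.
- can_grey_c (a point): Canister with a see-through whitish body and a GREY ribbed screw cap, round, 39 mm in diameter, 50 mm high, 60 g, loose. The point is its centre, 25 mm above its underside; z is up along its axis. It starts upright on the other seat of the stand.
- magnifier_c (a point): Standing magnifier: black round barrel with a thin pale ring round its waist, 36 mm in diameter, 34 mm high, 32 g, loose. The point is its centre, 17 mm above its underside; z up. It starts in the middle place of the stand, between blue cheeks and canisters; gaps to the canisters are 6 to 13 mm, so fingers fit beside it only along the stand's x axis once both canisters are gone.
- rack: Fixed storage stand: aluminium deck 165 (x) by 66 (y) mm, its top 12 mm above the bench. Origin: its centre, at bench height; x along its length, z up. Round grey seat marks at x = +48 and -48 mm, y = 0, each bearing one canister at the start (which is where varies). Middle place at x = y = 0 between two upright blue cheeks, 32 mm long in x, 5 mm thick, at y = +25.5 and -25.5 mm, tops 46 mm above the bench.
- tray: Shallow steel tray, empty at the start, fixed: 190 (x) by 112 (y) mm outside, on feet, rim 3 mm thick with its top 21 mm above the bench, inner floor 12 mm above the bench. Origin at its centre, at bench height; x along its length, z up. It is the side area for both canisters.
- box_red_c (a point): Sample box with a white base and a RED ring (48 mm across) printed on its lid, closed, 52 x 52 mm, 16 mm high, 120 g, loose. The point is its centre, 8 mm above the bench and 8 mm below the flat top of the lid, at the ring's centre; z up, x and y along its sides. The magnifier is to stand on the middle of its lid.
- box_blue_c (a point): Sample box with a black base and a BLUE ring (48 mm across) printed on its lid, closed, 52 x 52 mm, 16 mm high, loose: a bystander, to be left alone. The point is its centre, 8 mm above the bench.
- case_c (a point): Flat black case with a pale label, 34 x 84 mm, 12 mm high, loose: a bystander, to be left alone. The point is its centre, 6 mm above the bench; y along its length.
Things that resemble listed ones, but are neither listed nor needed, are in the scene too. Leave any purple look-alike of the part that bears magnifier_c alone.

How it is judged (in metres and radians):
On the way, in this order (a step that is already met when the one before it is completed fails the run):
1. both canisters stand upright and released inside the steel tray, the magnifier still in the stand (x of can_black_c in the frame of tray between -0.074 and 0.074 m and y of can_black_c in the frame of tray between -0.036 and 0.036 m and z of can_black_c in the frame of tray below 0.049 m and angle between each of can_black_c, can_grey_c's own z axis and vertical below 0.1 rad and x of can_grey_c in the frame of tray between -0.074 and 0.074 m and y of can_grey_c in the frame of tray between -0.036 and 0.036 m and z of can_grey_c in the frame of tray below 0.045 m and contact force between the fingers and can_black below 0.1 N and contact force between the fingers and can_grey below 0.1 N and distance of magnifier_c from where it was at the start of the episode below 0.015 m), for 0.2 s.
2. the magnifier stands upright and released on the lid of the box with the red ring, the canisters still in the tray (horizontal distance between magnifier_c and box_red_c below 0.012 m and z of magnifier_c in the frame of box_red_c between 0.019 and 0.031 m and angle between each of magnifier_c, can_black_c, can_grey_c's own z axis and vertical below 0.1 rad and x of can_black_c in the frame of tray between -0.074 and 0.074 m and y of can_black_c in the frame of tray between -0.036 and 0.036 m and z of can_black_c in the frame of tray below 0.049 m and x of can_grey_c in the frame of tray between -0.074 and 0.074 m and y of can_grey_c in the frame of tray between -0.036 and 0.036 m and z of can_grey_c in the frame of tray below 0.045 m and contact force between the fingers and magnifier below 0.1 N), for 0.2 s.
At the end, for the whole second after the job is handed in: The magnifier stands upright on the lid of the sample box with the red ring, its centre within 12 mm of the box's centre; both canisters stand upright on the stand, each within 12 mm of where it stood at the start; all released and at rest (horizontal distance between magnifier_c and box_red_c below 0.012 m and z of magnifier_c in the frame of box_red_c between 0.019 and 0.031 m and angle between each of magnifier_c, can_black_c, can_grey_c's own z axis and vertical below 0.1 rad and distance of each of can_black_c, can_grey_c from where it was at the start of the episode below 0.012 m and linear speed of each of can_black, can_grey, magnifier below 0.02 m/s); the robot touches nothing.
It fails at once if the sample box with the red ring is shifted by more than 15 mm (distance of box_red_c from where it was at the start of the episode above 0.015 m).
It fails at once if the sample box with the blue ring is shifted by more than 15 mm (distance of box_blue_c from where it was at the start of the episode above 0.015 m).
It fails at once if the flat black case is shifted by more than 15 mm (distance of case_c from where it was at the start of the episode above 0.015 m).
It also fails if it takes over 120 s, if anything falls off the work surface, if the arm or the gripper's body presses on something with over 40 N, if the wrist force passes 120 N, or if a joint passes its speed limit or range.

ROBOT

A 6-joint arm with a two-finger parallel gripper is mounted at the origin on a cart in front of the work surface, level with it; the furniture and walls round the work are solid. World frame = base frame: x ahead of the robot, y to its left, z up, the work surface at z = 0. Lengths are in mm, angles in rad, forces in N, time in s.
With the tool pointing down it reaches from about 275 to 1000 mm from the base axis. Payload 8.4 kg.
Tool frame: the origin (TCP) lies at the very end of the fingers, on their centre line; the grasp point (between the pads) lies 19 mm behind it; x points along the fingers, y is the direction in which the jaws open and shut, and the axes are right-handed (so a half turn about x gives the same grasp; the last joint's range is limited). The gripper opens to 85 mm and grips with 20 to 120 N. Pads are 22 mm wide; open, the fingers measure 114 mm over their backs; the gripper's body (76 mm by 85 mm) begins 54 mm behind the grasp point. The pads swing forward as they close: fully open they stand 13 mm farther back than shut.
Start: joints at [-1.16, 0.353, 1.633, -0, 1.155, -0.002], TCP at [250.734, -572.504, 231.281] pointing down, gripper open.
Joint ranges: [-2.63, 2.63], [-0.92, 2.1], [0.06, 2.66], [-1.3, 4.44], [0, 2.69], [-3.02, 3.02]. Speed limits (rad/s): [2.22, 2.22, 2.79, 3.14, 3.14, 3.14].

INTERFACE

Orientations are given as [roll, pitch, yaw] about the fixed x, y, z axes, in that order (R = Rz(yaw) Ry(pitch) Rx(roll)).
In Python, from rig import r, grab_frame, camera_params, sign_off gives the robot as it stands.
- The arm moves only by the tool drive_tool, never from a script. Its argument "rows" is one flat list of numbers, 7 for each row, row after row: the shift along the tool's x, y, z in mm, then the turn, a rotation vector about the tool's x, y, z in degrees, then the opening in per cent of the stroke, from 0 (shut) to 100 (fully open). In form: [x, y, z, rx, ry, rz, fingers, x, y, z, rx, ry, rz, fingers, ...]. A call has 1 to 10 rows; each row is the pose to reach, as a shift and turn from the pose measured when the call began, along the tool's axes at that moment; what a row does not reach only later rows make up. A row lasts 1/8 s, in which the tool goes at most 62.5 mm and 10.7 degrees, less where a joint would pass 70% of its speed; a pose out of reach is approached as far as the arm can. A call with a gripper value outside its range is refused whole. The fingers move at their own pace and stop on an object; "newtons" is the grip in N (left out, the last holds). Time passes only in rows, so rows that repeat a pose let the fingers close. It gives the time, the measured TCP pose, the force and the opening at its end, in the units of the state.
- r.sense(): the state, without advancing time (a new reading comes with each control period).
- grab_frame(name): name is "scene" or "top" or "wrist"; returns the picture (384x512x3 uint8, red, green, blue); there is no depth.
- camera_params(name): a dict with "vertical_fov" (degrees; the focal length in pixels is half the picture's height over the tangent of half this angle, whatever the lens; pixels are square), "cx", "cy" (the principal point, pixels), "pose" (4x4, takes a point from camera to world coordinates); the wrist camera has in their place "tool_from_camera" (4x4, takes a point from camera to tool coordinates, whose origin is the TCP and whose axes are the tool frame's). Camera axes: x right, y down, z forward; pixel columns grow to the right and rows downward; lengths in mm; the calibration is good to about 2 mm. A picture is of the moment at which its call begins: read the wrist's pose just before it. camera_params takes no time and is no camera call.
- sign_off(): hands the job in, once; it reports no verdict.
The state is a dict: "clock": time; "qpos": joint angles; "qvel": joint speeds; "joint_efforts": joint torques, N m; "eef_pos": TCP position; "tcp_rot": TCP orientation; "contact_force": force on the tool from outside, world axes, zero at the start; "wrist_torque": the same for the moment, N m; "opening": opening from 0.0 (shut) to 1.0 (fully open).
Only numpy, scipy, OpenCV 4.12 (cv2) and the standard library are available. Lean on these libraries where they do the work, as an engineer would, in place of code of your own. Each camera call takes 0.05 s, during which the arm holds its last target.

## Working session

There is one attempt and no reset: what is moved stays moved. The work goes in short steps, Python scripts to look and compute and a tool call to move; the robot and the scene stay as the last step left them, time stands still between calls to the robot, and variables do not carry over. Pictures are saved under pics/ and viewed, and the job is handed in when it is done.

Besides the shell and the picture viewer there is one more tool, called after ">>>" by a JSON object that holds its "name" and its "arguments", one argument or row to a line. drive_tool: Moves the arm, as the interface text tells. Its arguments: {"type":"object","properties":{"rows":{"type":"array","items":{"type":"number"}},"newtons":{"type":"number"}},"required":["rows"]}

```bash
ls; mkdir -p pics
python3 - <<'E'
from rig import r, grab_frame, camera_params
import cv2
s=r.sense(); print(s)
for n in ["scene","top","wrist"]:
    im=grab_frame(n); cv2.imwrite(f"pics/{n}0.png",im[:,:,::-1]); print(n,camera_params(n))
E
```

```text
pics
{'clock': 0.0, 'qpos': array([-1.16042449e+00,  3.53635083e-01,  1.63412552e+00, -4.71976515e-07,
        1.15515883e+00, -2.39010761e-03]), 'qvel': array([-0.00067485, -0.00061127, -0.00072317, -0.00131448, -0.00064734,
       -0.00193463]), 'joint_efforts': array([ 1.26972409e-03, -6.05249476e+01, -3.42062151e+01,  1.07254036e-04,
        9.26909270e-03,  4.35313439e-05]), 'eef_pos': array([ 250.53658523, -572.08957561,  230.57350556]), 'tcp_rot': array([-1.57286118,  1.56946954,  1.9814936 ]), 'contact_force': array([0.04428972, 0.20953171, 1.45991191]), 'wrist_torque': array([ 0.00120163, -0.01812932, -0.04847766]), 'opening': 1.0002318200677105}
scene {'vertical_fov': 49.562393649206804, 'cx': 255.4298534640966, 'cy': 190.75472821442344, 'pose': array([[ 9.25458297e-01, -2.13597092e-01,  3.12894906e-01,
         3.42851146e+02],
       [-3.78217320e-01, -4.73214373e-01,  7.95625425e-01,
        -7.39539985e+02],
       [-2.18769104e-02, -8.54660423e-01, -5.18726288e-01,
         5.17047738e+02],
       [ 0.00000000e+00,  0.00000000e+00,  0.00000000e+00,
         1.00000000e
[... 204 characters left out ...]
9855491e-01, -7.74368059e-03,  1.51338054e-02,
        -6.40789228e+01],
       [-1.33254275e-02, -1.95780348e-01, -9.80557234e-01,
         9.51343952e+02],
       [ 0.00000000e+00,  0.00000000e+00,  0.00000000e+00,
         1.00000000e+00]])}
wrist {'vertical_fov': 66.00689398945983, 'cx': 259.45248406016407, 'cy': 196.93348979972137, 'tool_from_camera': array([[-1.79547582e-04, -3.22036448e-01,  9.46727254e-01,
        -1.43074896e+02],
       [ 9.99999984e-01, -3.49119458e-05,  1.77775235e-04,
         5.08033537e-01],
       [-2.41980145e-05,  9.46727271e-01,  3.22036449e-01,
        -8.35344080e+01],
       [ 0.00000000e+00,  0.00000000e+00,  0.00000000e+00,
         1.00000000e+00]])}
```

View pics/top0.png

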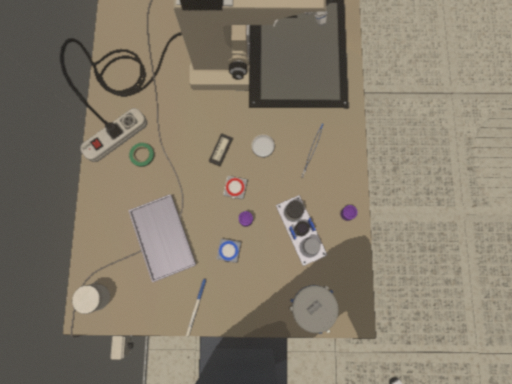

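View pics/scene0.png

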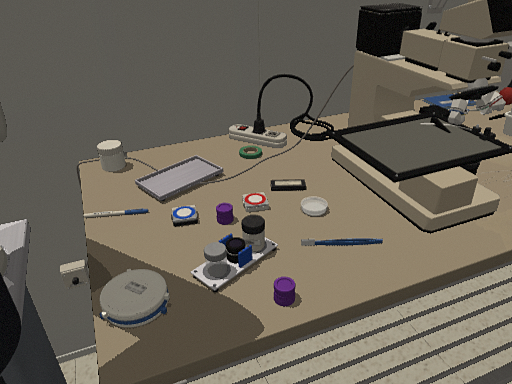

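View pics/wrist0.png

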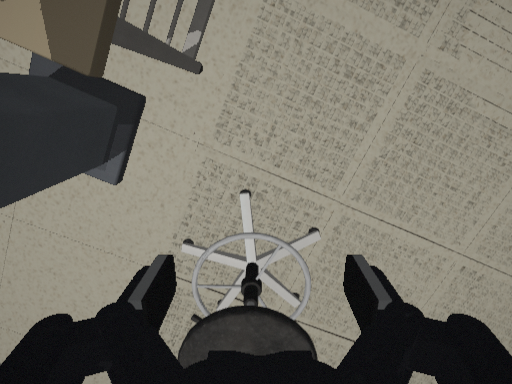

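```bash
cat > h.py <<'E'
import numpy as np, cv2
from rig import r, grab_frame, camera_params
from scipy.spatial.transform import Rotation as R
def tool():
    s=r.sense(); T=np.eye(4); T[:3,:3]=R.from_euler('xyz',s['tcp_rot']).as_matrix(); T[:3,3]=s['eef_pos']; return T
def cam(n):
    p=camera_params(n); f=192/np.tan(np.radians(p['vertical_fov']/2))
    P=p['pose'] if 'pose' in p else tool()@p['tool_from_camera']
    return f,p['cx'],p['cy'],P
def pix2w(n,u,v,z,c=None):
    f,cx,cy,P=c or cam(n); d=P[:3,:3]@np.array([(u-cx)/f,(v-cy)/f,1]); return P[:3,3]+d*(z-P[2,3])/d[2]
def w2pix(n,p,c=None):
    f,cx,cy,P=c or cam(n); q=P[:3,:3].T@(np.array(p)-P[:3,3]); return np.array([cx+f*q[0]/q[2],cy+f*q[1]/q[2]])
def toolshift(p,c=None):
    T=tool(); return T[:3,:3].T@(np.array(p)-T[:3,3])
def crop(src,dst,x0,y0,w,h,k):
    im=cv2.imread(src)[y0:y0+h,x0:x0+w]; cv2.imwrite(dst,cv2.resize(im,None,fx=k,fy=k,interpolation=cv2.INTER_CUBIC))
E
python3 - <<'E'
from h import *
crop('pics/top0.png','pics/t1.png',120,130,240,160,3.3)
crop('pics/top0.png','pics/t2.png',265,185,80,90,6.5)
crop('pics/scene0.png','pics/s1.png',130,160,200,140,4)
for u,v in [(235,187),(300,230),(163,238),(315,309)]: print(pix2w('top',u,v,12))
print(tool())
E
```

```text
[632.17174372   2.19627903  12.        ]
[ 523.2225969  -163.14328711   12.        ]
[499.9877252  180.13665465  12.        ]
[ 333.52919427 -196.71664357   12.        ]
[[-3.77334365e-04  4.01140732e-01 -9.16016359e-01  2.50597246e+02]
 [ 9.26827752e-04 -9.16015891e-01 -4.01140909e-01 -5.72185562e+02]
 [-9.99999499e-01 -1.00035363e-03 -2.61440883e-05  2.30767467e+02]
 [ 0.00000000e+00  0.00000000e+00  0.00000000e+00  1.00000000e+00]]
```

View pics/t1.png

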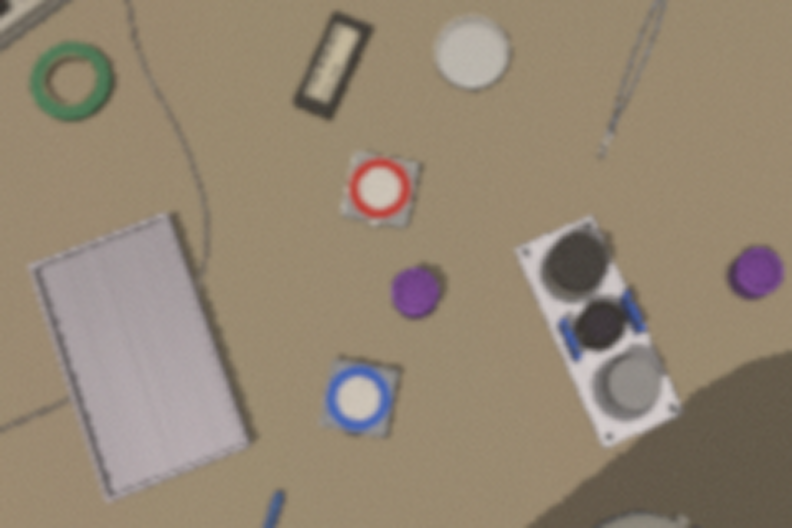

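View pics/t2.png

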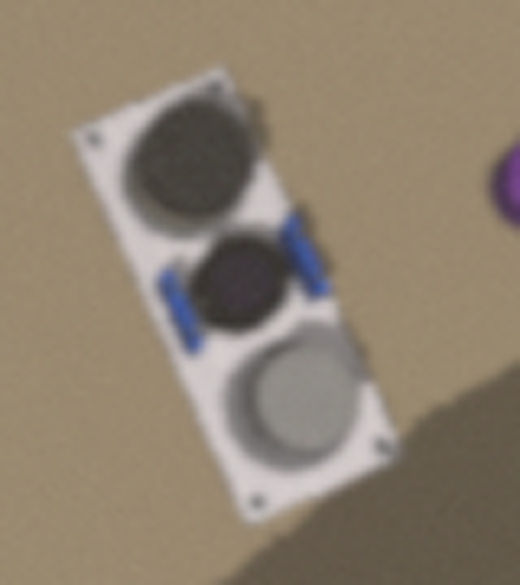

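View pics/s1.png

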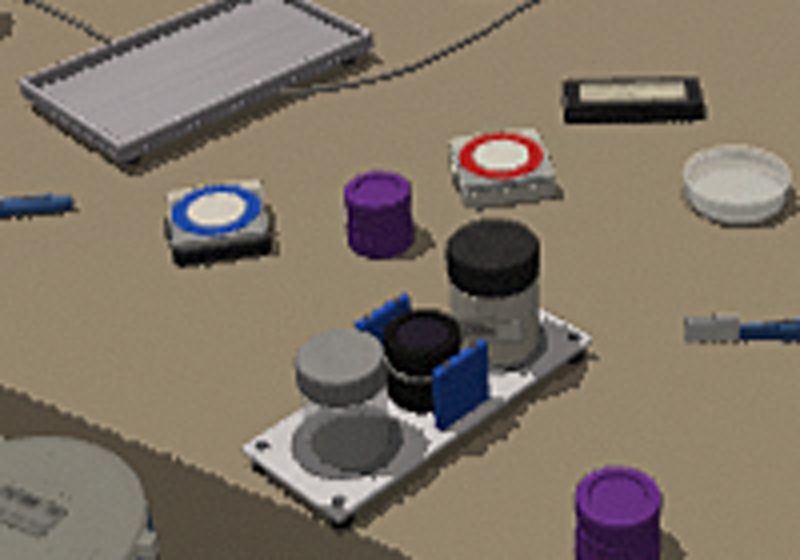

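Run:
```python
from h import *
def q(pts,x0,y0,k,z):
    W=np.array([pix2w('top',x0+(a+.5)/k-.5,y0+(b+.5)/k-.5,z)[:2] for a,b in pts]); 
    return W
W=q([(72,132),(222,66),(400,455),(250,522)],265,185,6.5,12)
print('rack',W.mean(0),[np.linalg.norm(W[i]-W[i-1]) for i in range(4)]); d=(W[0]+W[1]-W[2]-W[3]); print('yaw',np.degrees(np.arctan2(d[1],d[0])))
for n,p,z in [('black',(193,157),70),('grey',(308,400),62),('mag',(240,281),46)]: print(n,q([p],265,185,6.5,z))
W=q([(30,267),(170,213),(252,440),(110,500)],120,130,3.3,21); print('tray',W.mean(0),[np.linalg.norm(W[i]-W[i-1]) for i in range(4)]);d=(W[0]+W[1]-W[2]-W[3]); print('yaw',np.degrees(np.arctan2(d[1],d[0])))
W=q([(380,188)],120,130,3.3,16);print('red',W)
W=q([(358,152),(422,164),(406,226),(343,215)],120,130,3.3,14);print('red',W.mean(0)); d=W[1]-W[0];print(np.degrees(np.arctan2(d[1],d[0])))
W=q([(358,398)],120,130,3.3,16);print('blue',W)
W=q([(415,292)],120,130,3.3,36);print('purple',W)
```

```text
rack [ 525.05810142 -164.89321861] [np.float64(163.53126730823698), np.float64(64.67667863153011), np.float64(163.9319216164794), np.float64(62.77936871238527)]
yaw 23.975074615452797
black [[ 567.93750347 -144.07183459]]
grey [[ 480.63502939 -185.4683921 ]]
mag [[ 525.19215341 -163.24721873]]
tray [502.89765083 180.30726094] [np.float64(187.27876306998965), np.float64(113.4908440822035), np.float64(185.00216166407822), np.float64(112.17016884384837)]
yaw 22.576231382644526
red [[632.29948434   2.43944262]]
red [631.88110167   0.81536026]
-100.45758190662004
blue [[471.0379745  15.5423655]]
purple [[548.81361224 -26.79668519]]
```

```bash
cat >> h.py <<'E'
def goto(x,y,z,yaw):
    """yaw: direction (deg) of -tool z in world; tool x down"""
    a=np.radians(yaw); Rd=np.array([[0,np.sin(a),-np.cos(a)],[0,-np.cos(a),-np.sin(a)],[-1,0,0]])
    T=tool(); d=T[:3,:3].T@(np.array([x,y,z])-T[:3,3]); rv=np.degrees(R.from_matrix(T[:3,:3].T@Rd).as_rotvec())
    print('shift',d.round(1),'turn',rv.round(2))
E
python3 -c "
from h import *
goto(525,-164,230,24.5)"
```

```text
shift [   1.  -263.8 -415.1] turn [-0.85 -0.    0.06]
```

>>> {"name": "drive_tool", "arguments": {
  "rows": [0,-130,-205,0,0,0,100,0,-264,-415,-0.85,0,0,100,0,-264,-415,-0.85,0,0,100,0,-264,-415,-0.85,0,0,100,0,-264,-415,-0.85,0,0,100,0,-264,-415,-0.85,0,0,100,0,-264,-415,-0.85,0,0,100,0,-264,-415,-0.85,0,0,100,0,-264,-415,-0.85,0,0,100,0,-264,-415,-0.85,0,0,100]
}}

```text
clock: 1.4
eef_pos: [524.5, -163.8, 230.7]
tcp_rot: [-0.997, 1.569, 2.573]
contact_force: [0.2, 0.2, -1.0]
opening: 0.999
```

Run:
```python
from h import *
print(tool())
im=grab_frame('wrist'); cv2.imwrite('pics/w1.png',im[:,:,::-1])
cv2.imwrite('pics/w1b.png',cv2.resize(im[:,:,::-1],(800,600),interpolation=cv2.INTER_CUBIC))
for p in [(568.4,-144.2,70),(481.4,-184.5,62),(525.1,-164,46)]: print(w2pix('wrist',p)*1.5625)
```

```text
[[-1.30557493e-03  4.15656966e-01 -9.09520523e-01  5.24452762e+02]
 [ 8.34016206e-04 -9.09520529e-01 -4.15658166e-01 -1.63819755e+02]
 [-9.99998800e-01 -1.30122774e-03  8.40782552e-04  2.30706993e+02]
 [ 0.00000000e+00  0.00000000e+00  0.00000000e+00  1.00000000e+00]]
[404.75586127 207.43858801]
[405.66997471 339.60355327]
[404.95629074 269.93392644]
```

View pics/w1b.png

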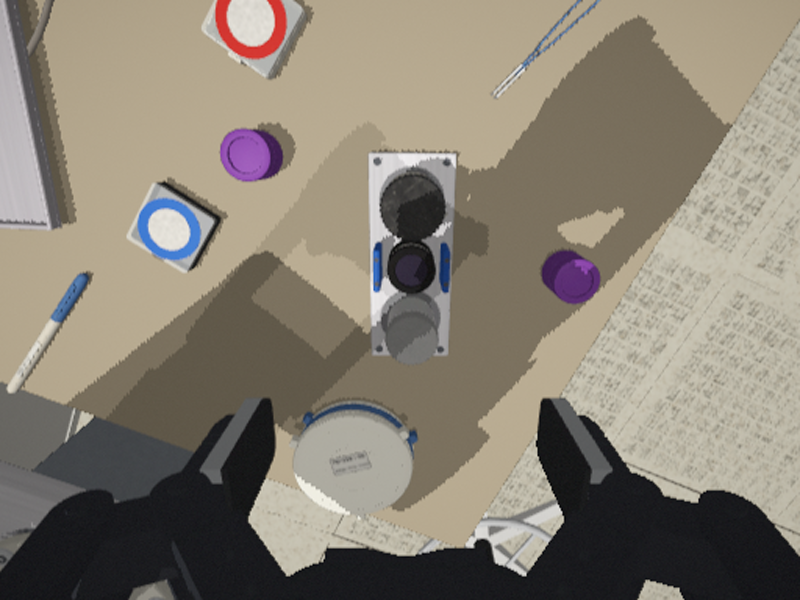

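Run:
```python
from h import *
k=1.5625
for n,p,z in [('black',(412,205),70),('grey',(411.5,336),62),('mag',(411,267),46),('nw',(369,153),12),('ne',(457,152),12),('se',(448,355),12),('sw',(373,355),12)]:
    print(n,pix2w('wrist',p[0]/k,p[1]/k,z))
crop('pics/w1.png','pics/w1c.png',225,90,80,145,5)
```

```text
black [ 571.75046247 -147.81578563   70.        ]
grey [ 485.7463818 -187.185531    62.       ]
mag [ 528.92262374 -167.09325639   46.        ]
nw [ 587.44112691 -106.20447582   12.        ]
ne [ 615.16568194 -165.36307233   12.        ]
se [ 464.34620311 -232.12836068   12.        ]
sw [ 437.65626097 -173.62065866   12.        ]
```

View pics/w1c.png

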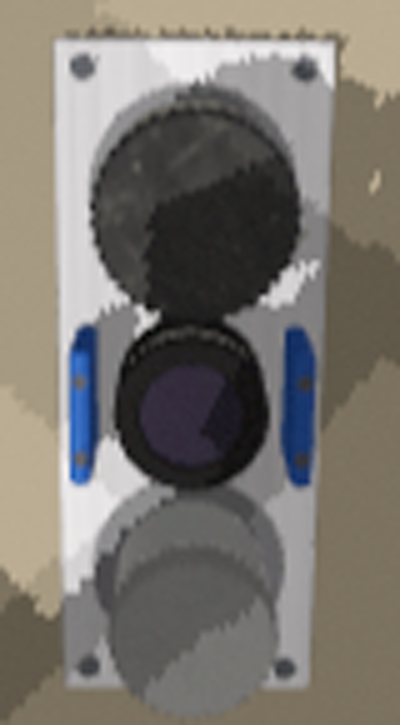

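```bash
python3 -c "
from h import *
goto(569.8,-146,120,24.5)"
```

```text
shift [110.7   2.3 -49.2] turn [-0.01  0.04  0.07]
```

>>> {"name": "drive_tool", "arguments": {
  "rows": [25,2.3,-49.2,0,0,0,100,60,2.3,-49.2,0,0,0,100,90,2.3,-49.2,0,0,0,100,110.7,2.3,-49.2,0,0,0,100,110.7,2.3,-49.2,0,0,0,100]
}}

```text
clock: 2.08
eef_pos: [568.0, -147.0, 118.6]
tcp_rot: [-0.755, 1.566, 2.812]
contact_force: [-0.2, -0.5, 0.2]
opening: 0.996
```

Run:
```python
from h import *
goto(569.8,-146,26,24.5)
im=grab_frame('wrist'); cv2.imwrite('pics/w2.png',im[:,:,::-1])
for y in (-22,22): print(w2pix('wrist',(569.8+.415*y,-146-.91*y,70)))
```

```text
shift [92.6  0.1 -2.4] turn [-0.12  0.2   0.19]
[226.76799225 219.2699827 ]
[288.97143264 219.19265985]
```

View pics/w2.png

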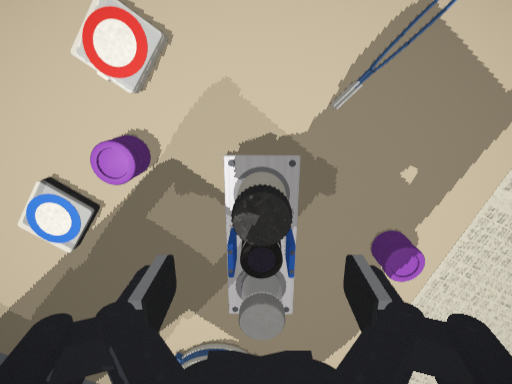

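>>> {"name": "drive_tool", "arguments": {
  "rows": [30,1.5,-3.5,0,0.1,0.1,100,60,1.5,-3.5,0,0.2,0.2,100,85,1.5,-3.5,0,0.2,0.2,100,92.6,1.5,-3.5,0,0.2,0.2,100,92.6,1.5,-3.5,0,0.2,0.2,100]
}}

```text
clock: 2.75
eef_pos: [573.0, -147.4, 28.0]
tcp_rot: [2.413, 1.568, -0.303]
contact_force: [-0.1, -0.0, -0.4]
opening: 1.0
```

Run:
```python
from h import *
im=grab_frame('wrist'); cv2.imwrite('pics/w3.png',im[:,:,::-1])
```

```text
(no output)
```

View pics/w3.png

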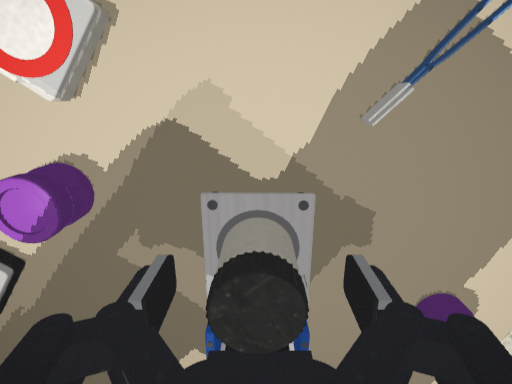

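>>> {"name": "drive_tool", "arguments": {
  "rows": [1,0,0,0,0,0,60,1,0,0,0,0,0,45,1,0,0,0,0,0,35,1,0,0,0,0,0,35,1,0,0,0,0,0,35,1,0,0,0,0,0,35],
  "newtons": 35
}}

```text
clock: 3.55
eef_pos: [573.9, -147.5, 28.2]
tcp_rot: [2.43, 1.566, -0.287]
contact_force: [-0.9, 0.2, 5.9]
opening: 0.493
```

Run:
```python
from h import *
s=r.sense(); print(s['opening'],s['eef_pos'],s['contact_force'])
im=grab_frame('wrist'); cv2.imwrite('pics/w4.png',im[:,:,::-1])
```

```text
0.49273993933958016 [ 573.88408477 -147.49913845   28.21144335] [-0.8999041   0.18710743  5.90373295]
```

View pics/w4.png

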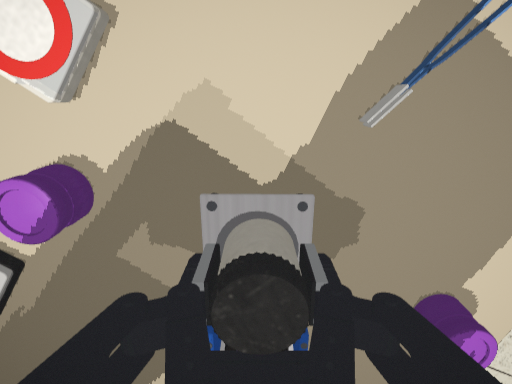

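Run:
```python
from h import *
T=tool(); print(T)
for h in (28,47,70): print(h,w2pix('wrist',[573.9,-147.5,h]))
```

```text
[[ 4.63682130e-03  4.12734573e-01 -9.10839542e-01  5.73843676e+02]
 [-1.37931531e-03 -9.10845828e-01 -4.12744443e-01 -1.47463438e+02]
 [-9.99988299e-01  3.17015715e-03 -3.65413822e-03  2.81924534e+01]
 [ 0.00000000e+00  0.00000000e+00  0.00000000e+00  1.00000000e+00]]
28 [258.56026799 256.79552925]
47 [258.57891066 276.63824866]
70 [258.60879993 308.45152964]
```

>>> {"name": "drive_tool", "arguments": {
  "rows": [-20,0,0,0,0,0,35,-50,0,0,0,0,0,35,-92,0,0,0,0,0,35,-92,0,0,0,0,0,35,-92,0,0,0,0,0,35]
}}

```text
clock: 4.22
eef_pos: [573.0, -147.2, 119.9]
tcp_rot: [2.425, 1.566, -0.291]
contact_force: [-0.3, -0.0, -1.4]
opening: 0.497
```

Run:
```python
from h import *
print(r.sense()['opening'])
goto(539,193.6,120,22.6)
im=grab_frame('wrist'); cv2.imwrite('pics/w5.png',im[:,:,::-1])
```

```text
0.49745384459981473
shift [  -0.7 -324.5 -109.7] turn [ 1.78 -0.2  -0.17]
```

View pics/w5.png

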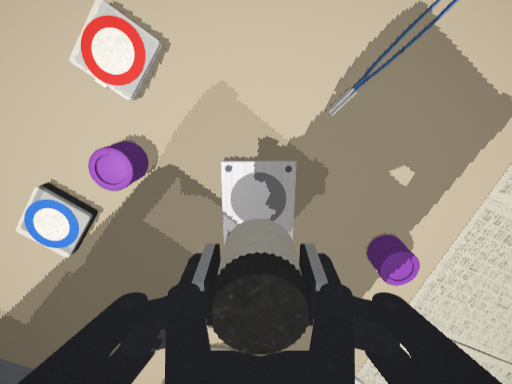

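>>> {"name": "drive_tool", "arguments": {
  "rows": [-2,-45,-15,0.4,0,0,35,-2,-90,-30,0.8,0,0,35,-2,-140,-47,1.2,0,0,35,-2,-190,-64,1.8,0,0,35,-2,-240,-81,1.8,-0.2,-0.2,35,-1,-285,-97,1.8,-0.2,-0.2,35,-1,-324.5,-109.7,1.8,-0.2,-0.2,35,-1,-324.5,-109.7,1.8,-0.2,-0.2,35,-1,-324.5,-109.7,1.8,-0.2,-0.2,35]
}}

```text
clock: 5.4
eef_pos: [537.8, 193.2, 118.7]
tcp_rot: [-0.335, 1.567, -3.082]
contact_force: [0.4, 0.8, -0.8]
opening: 0.505
```

Run:
```python
from h import *
print(r.sense()['opening'])
goto(539,193.6,29.5,22.6)
im=grab_frame('wrist'); cv2.imwrite('pics/w6.png',im[:,:,::-1])
im=grab_frame('top'); cv2.imwrite('pics/t6.png',im[:,:,::-1])
```

```text
0.5045678503183377
shift [89.2  0.2 -1.5] turn [0.02 0.18 0.06]
```

View pics/w6.png

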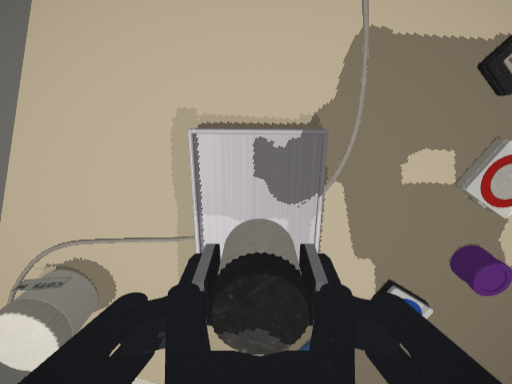

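View pics/t6.png

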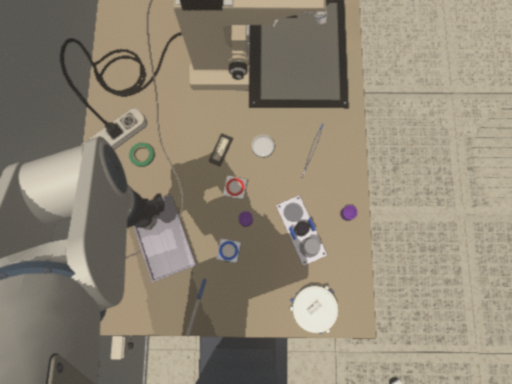

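Run:
```python
from h import *
a=pix2w('wrist',190,129,21);b=pix2w('wrist',327,130,21);print(a,b)
ax=np.array([np.cos(np.radians(22.6)),np.sin(np.radians(22.6))]);ay=np.array([-ax[1],ax[0]])
c=(a+b)[:2]/2-95*ax; print(c, np.linalg.norm(a-b)); d=np.array([539,193.6])-c;print(d@ax,d@ay)
```

```text
[571.35603428 265.97033331  21.        ] [612.61090677 164.50551753  21.        ]
[504.2784999  178.72986977] 109.53115239717388
37.76976513909928 0.38494607444665796
```

>>> {"name": "drive_tool", "arguments": {
  "rows": [30,0.2,-1.5,0,0.1,0,35,60,0.2,-1.5,0,0.2,0,35,80,0.2,-1.5,0,0.2,0,35,88,0.2,-1.5,0,0.2,0,35,90,0.2,-1.5,0,0.2,0,35,90,0.2,-1.5,0,0.2,0,35]
}}

```text
clock: 6.25
eef_pos: [540.1, 192.9, 29.8]
tcp_rot: [-2.655, 1.568, 0.879]
contact_force: [0.3, -0.6, -0.6]
opening: 0.501
```

>>> {"name": "drive_tool", "arguments": {
  "rows": [1.5,0,0,0,0,0,35,1.5,0,0,0,0,0,35,1.5,0,0,0,0,0,58,1.5,0,0,0,0,0,75,1.5,0,0,0,0,0,75,1.5,0,0,0,0,0,75]
}}

```text
clock: 7.0
eef_pos: [540.1, 192.9, 28.3]
tcp_rot: [-2.651, 1.568, 0.884]
contact_force: [0.2, -0.0, 0.5]
opening: 0.75
```

Run:
```python
from h import *
im=grab_frame('wrist'); cv2.imwrite('pics/w7.png',im[:,:,::-1])
```

```text
(no output)
```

View pics/w7.png

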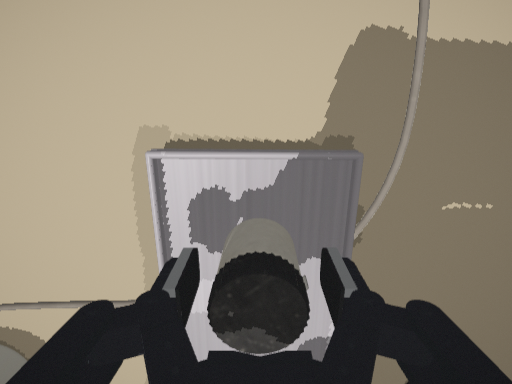

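Released and upright in the tray. Up, then on to the grey canister.

>>> {"name": "drive_tool", "arguments": {
  "rows": [-20,0,0,0,0,0,75,-50,0,0,0,0,0,75,-95,0,0,0,0,0,75,-95,0,0,0,0,0,75,-95,0,0,0,0,0,75]
}}

```text
clock: 7.68
eef_pos: [539.6, 192.6, 123.0]
tcp_rot: [-2.622, 1.569, 0.912]
contact_force: [0.7, -0.1, 0.8]
opening: 0.748
```

Run:
```python
from h import *
goto(485.5,-186.8,122,24.5)
```

```text
shift [3.000e-01 3.298e+02 1.953e+02] turn [-1.99 -0.11  0.06]
```

>>> {"name": "drive_tool", "arguments": {
  "rows": [0,45,27,-0.5,0,0,80,0,90,54,-1,0,0,90,0,140,83,-2,0,0,100,0,190,113,-2,0,0,100,0,240,142,-2,0,0,100,0,290,172,-2,0,0,100,0,329.8,195.3,-2,0,0,100,0,329.8,195.3,-2,0,0,100,0,329.8,195.3,-2,0,0,100,0,329.8,195.3,-2,0,0,100]
}}

```text
clock: 8.93
eef_pos: [485.3, -185.6, 121.7]
tcp_rot: [-2.107, 1.568, 1.464]
contact_force: [-0.3, 0.5, 0.4]
opening: 1.0
```

Run:
```python
from h import *
goto(485.5,-186.8,25,24.5)
im=grab_frame('wrist'); cv2.imwrite('pics/w8.png',im[:,:,::-1])
for y in (-19.5,19.5): print(w2pix('wrist',(485.5+.415*y,-186.8-.91*y,62)))
```

```text
shift [96.7  1.4  0.4] turn [ 0.08 -0.07  0.12]
[234.03399595 216.00505567]
[286.64343854 216.10548409]
```

View pics/w8.png

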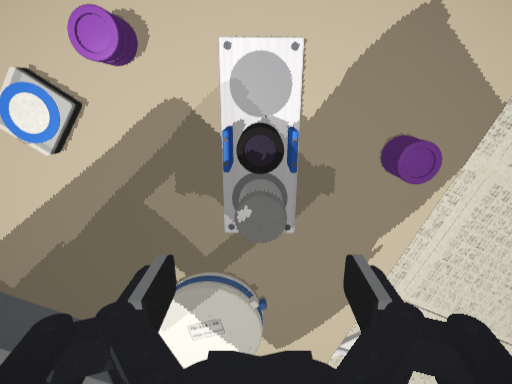

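>>> {"name": "drive_tool", "arguments": {
  "rows": [30,1.4,0.4,0,0,0,100,60,1.4,0.4,0,0,0.1,100,85,1.4,0.4,0,0,0.1,100,96.7,1.4,0.4,0,0,0.1,100,96.7,1.4,0.4,0,0,0.1,100,96.7,1.4,0.4,0,0,0.1,100]
}}

```text
clock: 9.72
eef_pos: [486.3, -186.9, 26.0]
tcp_rot: [2.783, 1.568, 0.071]
contact_force: [-0.1, 0.8, 0.4]
opening: 1.003
```

>>> {"name": "drive_tool", "arguments": {
  "rows": [0,0,0,0,0,0,60,0,0,0,0,0,0,45,0,0,0,0,0,0,30,0,0,0,0,0,0,30,0,0,0,0,0,0,30,0,0,0,0,0,0,30],
  "newtons": 35
}}

```text
clock: 10.48
eef_pos: [486.7, -187.0, 26.5]
tcp_rot: [2.673, 1.568, -0.039]
contact_force: [-1.0, 0.8, 6.0]
opening: 0.45
```

Run:
```python
from h import *
T=tool();print(T)
im=grab_frame('wrist'); cv2.imwrite('pics/w9.png',im[:,:,::-1])
print(w2pix('wrist',[T[0,3],T[1,3],62]))
```

```text
[[ 3.14637078e-03  4.16483536e-01 -9.09137814e-01  4.86667257e+02]
 [-1.23441613e-04 -9.09142145e-01 -4.16485948e-01 -1.87013829e+02]
 [-9.99995043e-01  1.42264465e-03 -2.80908688e-03  2.65381239e+01]
 [ 0.00000000e+00  0.00000000e+00  0.00000000e+00  1.00000000e+00]]
[258.34100242 298.68683792]
```

View pics/w9.png

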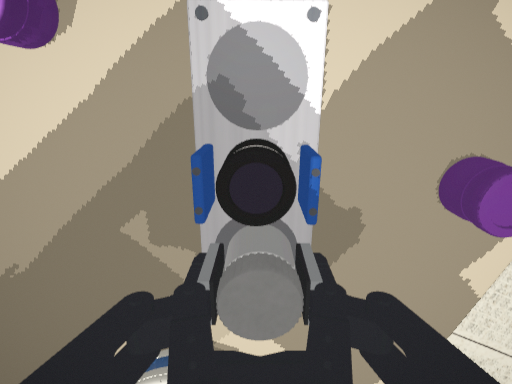

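>>> {"name": "drive_tool", "arguments": {
  "rows": [-20,0,0,0,0,0,30,-50,0,0,0,0,0,30,-95,0,0,0,0,0,30,-95,0,0,0,0,0,30,-95,0,0,0,0,0,30]
}}

```text
clock: 11.15
eef_pos: [486.0, -186.9, 121.2]
tcp_rot: [2.705, 1.568, -0.007]
contact_force: [0.4, 0.2, -0.7]
opening: 0.451
```

Run:
```python
from h import *
print(r.sense()['opening'])
goto(469,164.4,120,22.6)
```

```text
0.4512799986907905
shift [   1.1 -326.5 -130.8] turn [ 2.   -0.15 -0.07]
```

>>> {"name": "drive_tool", "arguments": {
  "rows": [0,-45,-18,0.5,0,0,30,0,-90,-36,1,0,0,30,0,-140,-56,1.5,0,0,30,0,-190,-76,2,0,0,30,0,-240,-96,2,-0.1,0,30,0,-285,-114,2,-0.1,0,30,1,-326.5,-130.8,2,-0.1,-0.1,30,1,-326.5,-130.8,2,-0.1,-0.1,30,1,-326.5,-130.8,2,-0.1,-0.1,30]
}}

```text
clock: 12.28
eef_pos: [468.0, 163.9, 119.0]
tcp_rot: [-0.281, 1.569, -3.027]
contact_force: [-0.1, -0.4, -0.1]
opening: 0.452
```

Run:
```python
from h import *
goto(469,164.4,28,22.6)
im=grab_frame('wrist'); cv2.imwrite('pics/w10.png',im[:,:,::-1])
```

```text
shift [91.  -0.  -1.2] turn [0.06 0.09 0.03]
```

View pics/w10.png

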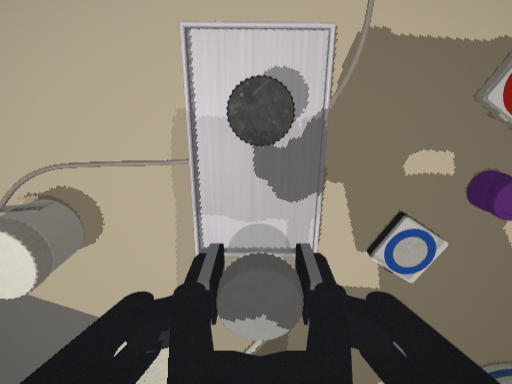

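Run:
```python
from h import *
c=np.array([504.28,178.73])
ax=np.array([np.cos(np.radians(22.6)),np.sin(np.radians(22.6))]);ay=np.array([-ax[1],ax[0]])
for n,p,z in [('nl',(196,255),21),('nr',(318,252),21),('fl',(181,24),21),('fr',(335,24),21),('blk',(261,111),70)]:
    d=pix2w('wrist',*p,z)[:2]-c; print(n,d@ax,d@ay)
d=tool()[:2,3]-c; print('tcp',d@ax,d@ay)
```

```text
nl -94.47005368315148 57.94405907120517
nr -91.33074530844732 -54.58678096516525
fl 93.53631809125477 55.67261640412392
fr 93.52592933891285 -54.977028249798096
blk 35.70621435880309 -1.6756265135701014
tcp -39.12855743530579 -0.193883742317972
```

>>> {"name": "drive_tool", "arguments": {
  "rows": [30,0,-1,0,0,0,30,60,0,-1.5,0,0,0,30,80,0,-2,0,0.1,0,30,90,0,-2,0,0.1,0,30,92.3,0,-2,0,0.1,0,30,92.3,0,-2,0,0.1,0,30]
}}

```text
clock: 13.08
eef_pos: [470.3, 164.1, 27.3]
tcp_rot: [-2.812, 1.57, 0.724]
contact_force: [-0.2, -0.2, -0.3]
opening: 0.45
```

>>> {"name": "drive_tool", "arguments": {
  "rows": [0.6,0,0,0,0,0,30,0.6,0,0,0,0,0,30,0.6,0,0,0,0,0,55,0.6,0,0,0,0,0,72,0.6,0,0,0,0,0,72,-20,0,0,0,0,0,72,-50,0,0,0,0,0,72,-95,0,0,0,0,0,72,-95,0,0,0,0,0,72,-95,0,0,0,0,0,72]
}}

```text
clock: 14.32
eef_pos: [470.0, 163.9, 122.1]
tcp_rot: [-2.808, 1.57, 0.727]
contact_force: [-0.6, 0.1, -0.7]
opening: 0.723
```

Run:
```python
from h import *
goto(528.5,-166.7,150,24.5-90);goto(528.5,-166.7,150,24.5+90); print(r.sense()['qpos'])
im=grab_frame('wrist'); cv2.imwrite('pics/w11.png',im[:,:,::-1])
```

```text
shift [-28.1 327.7  72.9] turn [ 8.807e+01 -3.000e-02  7.000e-02]
shift [-28.1 327.7  72.9] turn [-9.193e+01 -7.000e-02 -4.000e-02]
[3.32235981e-01 2.98222479e-01 1.99952838e+00 6.29491137e-04
 8.42715125e-01 1.50869362e+00]
```

View pics/w11.png

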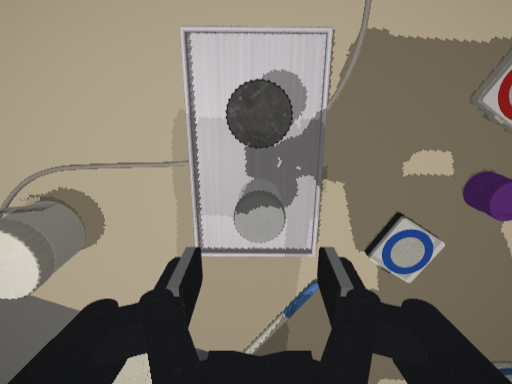

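>>> {"name": "drive_tool", "arguments": {
  "rows": [-4,36,8,-10,0,0,80,-8,72,16,-20,0,0,90,-12,109,24,-30,0,0,100,-15,146,32,-40,0,0,100,-18,182,40,-50,0,0,100,-22,218,48,-60,0,0,100,-25,255,57,-70,0,0,100,-28,291,65,-80,0,0,100,-28.1,327.7,72.9,-90,0,0,100,-28.1,327.7,72.9,-91.9,0,0,100]
}}

```text
clock: 15.62
eef_pos: [527.7, -168.6, 148.1]
tcp_rot: [-2.321, 1.569, 2.818]
contact_force: [-0.2, 1.0, -0.3]
opening: 1.004
```

>>> {"name": "drive_tool", "arguments": {
  "rows": [0,0,0,0,0,0,100,0,0,0,0,0,0,100]
}}

```text
clock: 15.88
eef_pos: [527.1, -167.7, 147.3]
tcp_rot: [-2.346, 1.567, 2.792]
contact_force: [0.5, 1.1, 1.2]
opening: 1.003
```

Run:
```python
from h import *
goto(528.5,-166.7,120,24.5+90)
im=grab_frame('wrist'); cv2.imwrite('pics/w12.png',im[:,:,::-1])
print(w2pix('wrist',(528.5,-166.7,46)), r.sense()['qpos'])
```

```text
shift [27.3  1.8 -0.2] turn [-0.1  -0.15  0.15]
[260.73982481 195.84185473] [-3.10674825e-01  3.41090708e-01  1.86136222e+00  1.66011036e-04
  9.42290517e-01 -7.37132702e-01]
```

View pics/w12.png

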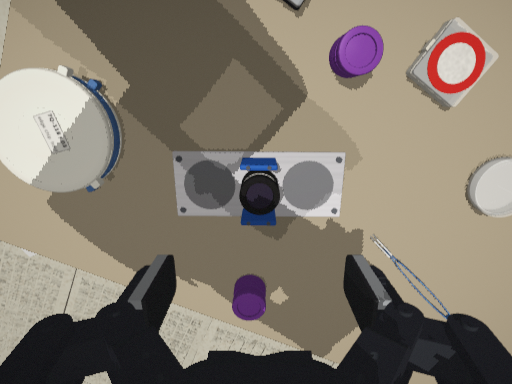

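Run:
```python
from h import *
goto(527,-165,17,24.5+90)
```

```text
shift [130.6   1.1  -2.3] turn [-0.07 -0.13  0.13]
```

>>> {"name": "drive_tool", "arguments": {
  "rows": [40,1.1,-2.3,0,-0.1,0.1,100,70,1.1,-2.3,0,-0.1,0.1,100,95,1.1,-2.3,0,-0.1,0.1,100,115,1.1,-2.3,0,-0.1,0.1,100,115,1.1,-2.3,0,-0.1,0.1,100,115,1.1,-2.3,0,-0.1,0.1,100]
}}

```text
clock: 16.68
eef_pos: [527.5, -164.7, 33.3]
tcp_rot: [-2.987, 1.571, 2.152]
contact_force: [0.6, -0.3, 0.2]
opening: 1.002
```

Run:
```python
from h import *
goto(527,-165,17,24.5+90)
im=grab_frame('wrist'); cv2.imwrite('pics/w13.png',im[:,:,::-1])
print(w2pix('wrist',(527,-165,46)))
```

```text
shift [16.3 -0.5  0. ] turn [-0.06 -0.    0.  ]
[256.83433678 267.21446435]
```

View pics/w13.png

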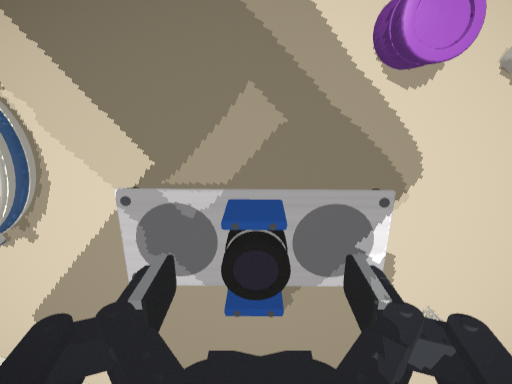

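>>> {"name": "drive_tool", "arguments": {
  "rows": [9,-1.5,0,0,0,0,100,16,-1.5,0,0,0,0,100,16,-1.5,0,0,0,0,100,16,-1.5,0,0,0,0,60,16,-1.5,0,0,0,0,45,16,-1.5,0,0,0,0,28,16,-1.5,0,0,0,0,28,16,-1.5,0,0,0,0,28,16,-1.5,0,0,0,0,28],
  "newtons": 25
}}

```text
clock: 17.85
eef_pos: [526.5, -165.6, 17.8]
tcp_rot: [0.878, 1.57, -0.266]
contact_force: [-0.9, 1.0, 4.9]
opening: 0.409
```

Run:
```python
from h import *
T=tool();print(T)
im=grab_frame('wrist'); cv2.imwrite('pics/w14.png',im[:,:,::-1])
print(w2pix('wrist',(T[0,3],T[1,3],46)))
```

```text
[[ 1.02374758e-03  9.10443713e-01  4.13631716e-01  5.26514621e+02]
 [-2.79291583e-04  4.13632177e-01 -9.10444037e-01 -1.65599428e+02]
 [-9.99999437e-01  8.16541022e-04  6.77734206e-04  1.77992470e+01]
 [ 0.00000000e+00  0.00000000e+00  0.00000000e+00  1.00000000e+00]]
[258.01759304 286.50540976]
```

View pics/w14.png

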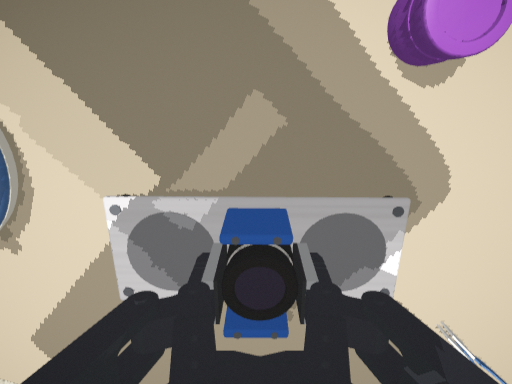

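>>> {"name": "drive_tool", "arguments": {
  "rows": [-15,0,0,0,0,0,28,-35,0,0,0,0,0,28,-60,0,0,0,0,0,28,-102,0,0,0,0,0,28,-102,0,0,0,0,0,28,-102,0,0,0,0,0,28]
}}

```text
clock: 18.65
eef_pos: [526.2, -165.5, 119.9]
tcp_rot: [0.862, 1.57, -0.283]
contact_force: [-0.7, 0.3, -0.8]
opening: 0.411
```

Run:
```python
from h import *
print(r.sense()['opening'])
goto(633,1,120,24.5+90)
im=grab_frame('wrist'); cv2.imwrite('pics/w15.png',im[:,:,::-1])
```

```text
0.4114438895619262
shift [  -0.   166.1 -107.4] turn [-0.06  0.04 -0.05]
```

View pics/w15.png

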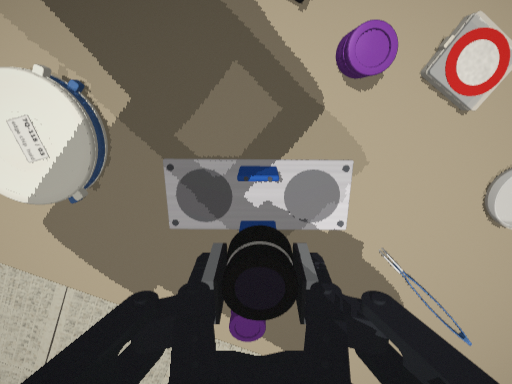

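>>> {"name": "drive_tool", "arguments": {
  "rows": [0,40,-26,0,0,0,28,0,85,-55,0,0,0,28,0,130,-84,0,0,0,28,0,166,-107.4,0,0,0,28,0,166,-107.4,0,0,0,28,0,166,-107.4,0,0,0,28]
}}

```text
clock: 19.45
eef_pos: [631.2, 0.8, 118.0]
tcp_rot: [-1.902, 1.568, -3.046]
contact_force: [-0.4, -0.0, -0.9]
opening: 0.413
```

Run:
```python
from h import *
goto(633,1,120,24.5+90)
T=tool()
im=grab_frame('wrist'); cv2.imwrite('pics/w16.png',im[:,:,::-1])
print(w2pix('wrist',(T[0,3],T[1,3],16)),w2pix('wrist',(T[0,3],T[1,3],14)))
crop('pics/w16.png','pics/w16c.png',160,110,200,150,4)
```

```text
shift [-2.   1.7  0.6] turn [-0.03 -0.05  0.15]
[259.28843563 195.43026432] [259.29627272 194.71322395]
```

View pics/w16c.png

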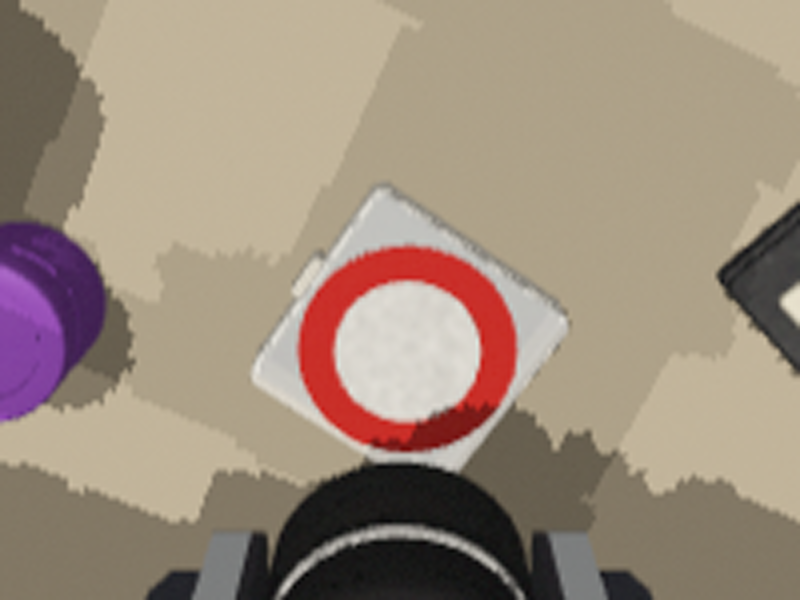

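>>> {"name": "drive_tool", "arguments": {
  "rows": [25,2,2,0,0,0,28,50,2,2,0,0,0.1,28,72,2,2,0,0,0.1,28,86,2,2,0,0,0.1,28,92,2,2,0,0,0.1,28,92,2,2,0,0,0.1,28,92,2,2,0,0,0.1,28]
}}

```text
clock: 20.38
eef_pos: [634.2, -0.7, 27.0]
tcp_rot: [1.955, 1.57, 0.81]
contact_force: [0.6, 0.7, -0.5]
opening: 0.411
```

Run:
```python
from h import *
goto(633,1,21.8,24.5+90)
T=tool();print(T[:3,3])
im=grab_frame('wrist'); cv2.imwrite('pics/w17.png',im[:,:,::-1])
print(w2pix('wrist',(T[0,3],T[1,3],16)))
```

```text
shift [ 5.2 -0.4 -2.1] turn [-0.08 -0.01 -0.04]
[634.20318763  -0.71155456  27.03051621]
[258.22751256 245.50991809]
```

View pics/w17.png

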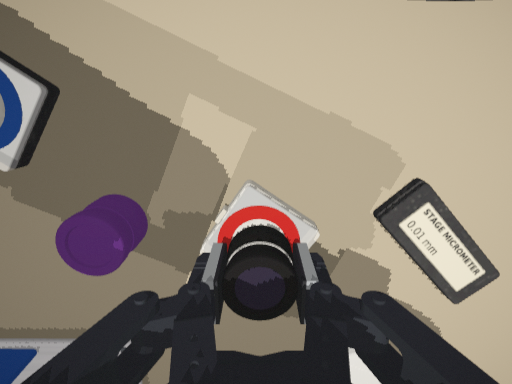

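Run:
```python
from h import *
T=tool()
def pr(y,z,h): 
    p=T[:3,3]+T[:3,1]*y+T[:3,2]*z; p[2]=h; return w2pix('wrist',p).round(1)
print('ring', pr(0,-24,16), pr(0,-15.5,16),pr(24,0,16),pr(-24,0,16))
crop('pics/w17.png','pics/w17c.png',180,170,160,120,5)
```

```text
ring [258.3 207. ] [258.3 221. ] [299.5 245.5] [217.2 245.5]
```

View pics/w17c.png

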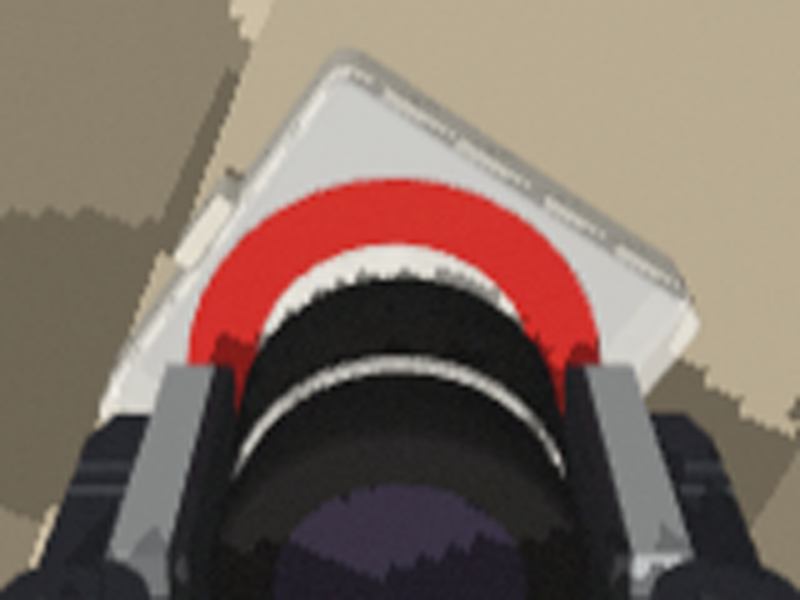

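>>> {"name": "drive_tool", "arguments": {
  "rows": [2.5,0,-0.8,0,0,0,28,4.8,0,-0.8,0,0,0,28,4.8,0,-0.8,0,0,0,28,5.2,0,-0.8,0,0,0,28,5.2,0,-0.8,0,0,0,28]
}}

```text
clock: 21.05
eef_pos: [633.9, 0.1, 21.8]
tcp_rot: [1.931, 1.57, 0.786]
contact_force: [-0.2, -0.8, -0.2]
opening: 0.41
```

>>> {"name": "drive_tool", "arguments": {
  "rows": [0.4,0,0,0,0,0,28,0.4,0,0,0,0,0,45,0.4,0,0,0,0,0,55,0.4,0,0,0,0,0,70,0.4,0,0,0,0,0,70,-15,0,0,0,0,0,70,-40,0,0,0,0,0,70,-70,0,0,0,0,0,70,-100,0,0,0,0,0,70,-100,0,0,0,0,0,70]
}}

```text
clock: 22.3
eef_pos: [635.9, 0.0, 125.5]
tcp_rot: [1.214, 1.565, 0.069]
contact_force: [0.4, 0.7, 0.6]
opening: 0.701
```

Run:
```python
from h import *
goto(540.1,192.9,125,22.6)
im=grab_frame('wrist'); cv2.imwrite('pics/w18.png',im[:,:,::-1])
im=grab_frame('scene'); cv2.imwrite('pics/s18.png',im[:,:,::-1])
```

```text
shift [  -0.    -7.5 -215.2] turn [91.82 -0.17 -0.36]
```

View pics/w18.png

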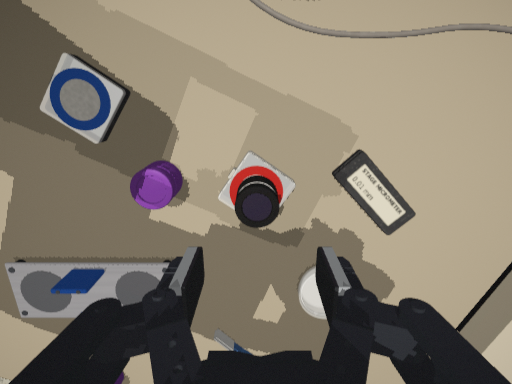

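View pics/s18.png

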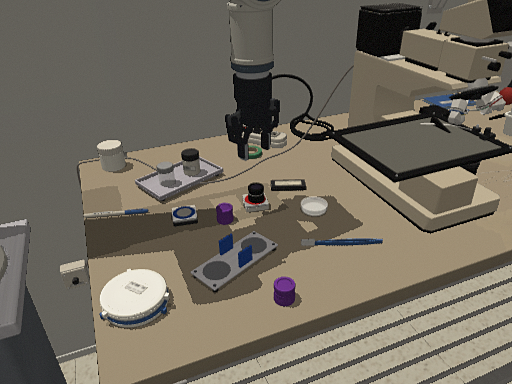

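>>> {"name": "drive_tool", "arguments": {
  "rows": [-2,0,-24,10,0,0,70,-2,0,-48,20,0,0,75,-2,-1,-72,30,0,0,80,-2,-2,-96,40,0,0,90,-2,-3,-120,50,0,0,100,-2,-4,-144,60,0,0,100,-2,-5,-168,70,0,0,100,-2,-6,-192,80,0,0,100,-1,-7.5,-215,90,-0.2,-0.4,100,0,-7.5,-215,91.8,-0.2,-0.4,100]
}}

```text
clock: 23.65
eef_pos: [536.9, 193.4, 121.3]
tcp_rot: [-0.301, 1.563, -3.047]
contact_force: [0.3, -0.5, -1.1]
opening: 1.001
```

>>> {"name": "drive_tool", "arguments": {
  "rows": [0,0,0,0,0,0,85,0,0,0,0,0,0,85]
}}

```text
clock: 23.9
eef_pos: [536.9, 192.7, 120.9]
tcp_rot: [-0.264, 1.562, -3.008]
contact_force: [-0.1, -0.1, 0.3]
opening: 0.851
```

Run:
```python
from h import *
goto(540.1,192.9,28.3,22.6)
im=grab_frame('wrist'); cv2.imwrite('pics/w19.png',im[:,:,::-1])
print(w2pix('wrist',(540.1,192.9,70)))
```

```text
shift [92.6  1.3 -3.8] turn [0.14 0.46 0.12]
[260.33576347 215.9514777 ]
```

View pics/w19.png

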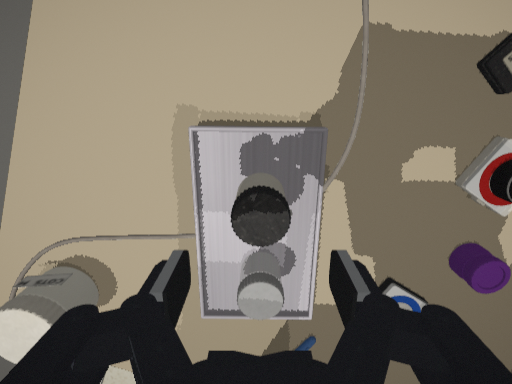

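Black cap at (260,216), exactly as predicted. Descend and grip with the same relation.

>>> {"name": "drive_tool", "arguments": {
  "rows": [30,1.3,-3.8,0,0.4,0,85,60,1.3,-3.8,0,0.4,0,85,82,1.3,-3.8,0,0.4,0,85,92.6,1.3,-3.8,0,0.4,0,85,92.6,1.3,-3.8,0,0.4,0,85]
}}

```text
clock: 24.58
eef_pos: [540.2, 192.5, 28.1]
tcp_rot: [-0.909, 1.568, 2.629]
contact_force: [-0.4, -0.4, 0.7]
opening: 0.848
```

>>> {"name": "drive_tool", "arguments": {
  "rows": [0,0,0,0,0,0,60,0,0,0,0,0,0,45,0,0,0,0,0,0,35,0,0,0,0,0,0,35,0,0,0,0,0,0,35],
  "newtons": 35
}}

```text
clock: 25.2
eef_pos: [540.9, 192.8, 29.0]
tcp_rot: [-1.593, 1.569, 1.945]
contact_force: [-0.0, -1.7, 6.9]
opening: 0.501
```

Run:
```python
from h import *
goto(573.9,-147.5,28.3,24.4);print(tool()[:3,3],tool()[2])
im=grab_frame('wrist'); cv2.imwrite('pics/w20.png',im[:,:,::-1])
```

```text
shift [1.000e-01 3.266e+02 1.010e+02] turn [-1.68 -0.    0.11]
[540.91669508 192.77364442  29.04449459] [-9.99998079e-01 -1.95980691e-03 -4.28755146e-05  2.90444946e+01]
```

View pics/w20.png

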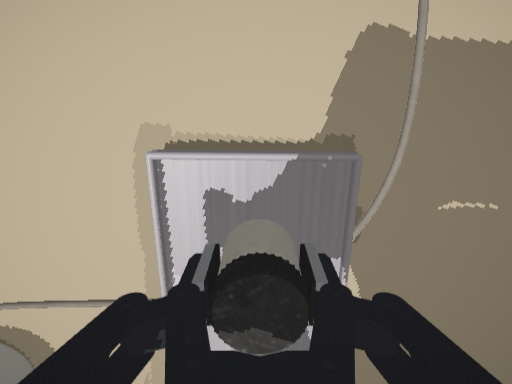

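>>> {"name": "drive_tool", "arguments": {
  "rows": [-20,0,0,0,0,0,35,-50,0,0,0,0,0,35,-94,0,0,0,0,0,35,-94,0,0,0,0,0,35,-94,0,0,0,0,0,35]
}}

```text
clock: 25.88
eef_pos: [540.5, 192.5, 122.7]
tcp_rot: [-1.412, 1.569, 2.126]
contact_force: [0.5, 0.7, -0.4]
opening: 0.501
```

Run:
```python
from h import *
print(r.sense()['opening']);goto(573.9,-147.5,121,24.4)
```

```text
0.5011825878987091
shift [  1.1 326.5 100.6] turn [-1.68  0.02  0.12]
```

>>> {"name": "drive_tool", "arguments": {
  "rows": [0,45,14,-0.5,0,0,35,0,90,28,-1,0,0,35,0,140,43,-1.5,0,0,35,0,190,58,-1.7,0,0,35,0,240,74,-1.7,0,0.1,35,0,285,88,-1.7,0,0.1,35,1,326.5,100.6,-1.7,0,0.1,35,1,326.5,100.6,-1.7,0,0.1,35,1,326.5,100.6,-1.7,0,0.1,35]
}}

```text
clock: 27.0
eef_pos: [572.9, -147.0, 119.7]
tcp_rot: [-0.803, 1.568, 2.764]
contact_force: [-0.2, -0.4, -0.3]
opening: 0.503
```

Run:
```python
from h import *
goto(573.9,-147.5,30,24.4)
T=tool();d=T[:3,:3]
im=grab_frame('wrist'); cv2.imwrite('pics/w21.png',im[:,:,::-1])
print(w2pix('wrist',(573.9,-147.5,12)),r.sense()['opening'])
```

```text
shift [89.7  1.1 -0.9] turn [-0.01  0.12  0.12]
[260.38261033 194.37809672] 0.49820288005695856
```

View pics/w21.png

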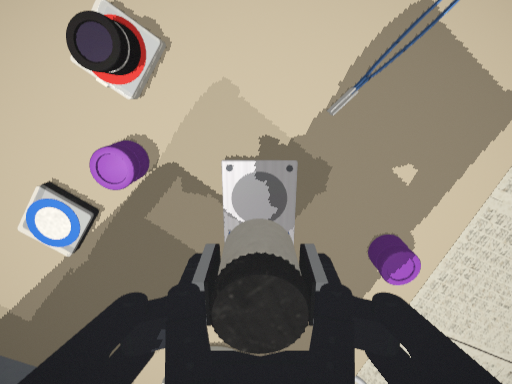

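>>> {"name": "drive_tool", "arguments": {
  "rows": [30,0.5,-0.6,0,0.1,0.1,35,60,0.5,-0.6,0,0.1,0.1,35,80,0.5,-0.6,0,0.1,0.1,35,89,0.5,-0.6,0,0.1,0.1,35,90,0.5,-0.6,0,0.1,0.1,35,90,0.5,-0.6,0,0.1,0.1,35]
}}

```text
clock: 27.8
eef_pos: [574.2, -146.7, 30.7]
tcp_rot: [2.521, 1.57, -0.194]
contact_force: [-1.2, 0.4, -0.8]
opening: 0.502
```

>>> {"name": "drive_tool", "arguments": {
  "rows": [1.6,0,0,0,0,0,35,1.6,0,0,0,0,0,35,1.6,0,0,0,0,0,35,1.8,0,0,0,0,0,55,1.8,0,0,0,0,0,75,1.8,0,0,0,0,0,80,-20,0,0,0,0,0,80,-50,0,0,0,0,0,80,-94,0,0,0,0,0,80,-94,0,0,0,0,0,80]
}}

```text
clock: 29.05
eef_pos: [576.5, -147.3, 128.2]
tcp_rot: [2.472, 1.563, -0.243]
contact_force: [1.1, 0.0, 0.4]
opening: 0.795
```

Run:
```python
from h import *
goto(470.3,164.1,122,22.6)
im=grab_frame('wrist'); cv2.imwrite('pics/w22.png',im[:,:,::-1])
```

```text
shift [   4.9 -327.5  -32.2] turn [ 1.85 -0.34 -0.26]
```

View pics/w22.png

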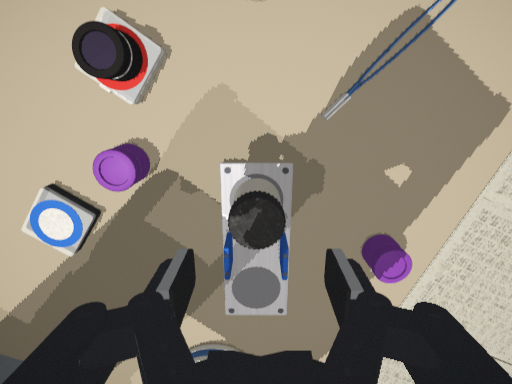

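Black canister back on its seat, upright (cap at (257,219)). Now the grey one.

>>> {"name": "drive_tool", "arguments": {
  "rows": [0,-45,-4,0.5,0,0,80,0,-90,-9,1,0,0,80,0,-140,-14,1.5,0,0,80,0,-190,-19,1.8,0,0,80,0,-240,-24,1.8,-0.3,-0.2,80,2,-285,-28,1.8,-0.3,-0.2,80,4.9,-327.5,-32.2,1.8,-0.3,-0.2,80,4.9,-327.5,-32.2,1.8,-0.3,-0.2,80,4.9,-327.5,-32.2,1.8,-0.3,-0.2,80]
}}

```text
clock: 30.22
eef_pos: [468.5, 164.1, 119.8]
tcp_rot: [-0.183, 1.568, -2.929]
contact_force: [-0.8, 0.1, -0.2]
opening: 0.801
```

Run:
```python
from h import *
goto(470.3,164.1,26.7,22.6)
im=grab_frame('wrist'); cv2.imwrite('pics/w23.png',im[:,:,::-1])
print(w2pix('wrist',(470.3,164.1,62)))
```

```text
shift [93.1  0.7 -1.9] turn [0.1  0.18 0.03]
[259.09789202 214.32308974]
```

View pics/w23.png

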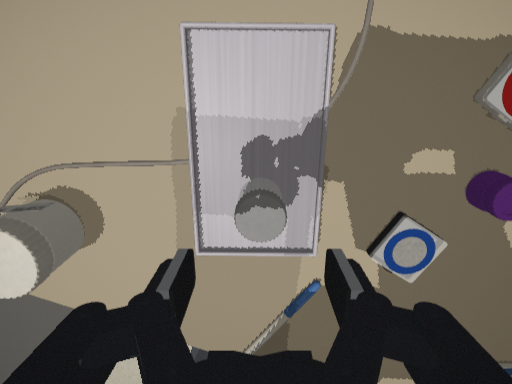

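>>> {"name": "drive_tool", "arguments": {
  "rows": [30,0.9,-1.9,0,0.2,0,80,60,0.9,-1.9,0,0.2,0,80,82,0.9,-1.9,0,0.2,0,80,93.1,0.9,-1.9,0,0.2,0,80,93.1,0.9,-1.9,0,0.2,0,80]
}}

```text
clock: 30.9
eef_pos: [470.5, 162.8, 26.5]
tcp_rot: [-0.867, 1.57, 2.669]
contact_force: [-0.7, 0.3, -0.5]
opening: 0.799
```

>>> {"name": "drive_tool", "arguments": {
  "rows": [0,0,0,0,0,0,60,0,0,0,0,0,0,45,0,0,0,0,0,0,30,0,0,0,0,0,0,30,0,0,0,0,0,0,30,0,0,0,0,0,0,30],
  "newtons": 35
}}

```text
clock: 31.65
eef_pos: [471.2, 162.9, 27.4]
tcp_rot: [-2.88, 1.57, 0.656]
contact_force: [0.2, -1.4, 5.9]
opening: 0.449
```

>>> {"name": "drive_tool", "arguments": {
  "rows": [-20,0,0,0,0,0,30,-50,0,0,0,0,0,30,-95,0,0,0,0,0,30,-95,0,0,0,0,0,30,-95,0,0,0,0,0,30]
}}

```text
clock: 32.28
eef_pos: [470.9, 162.8, 122.3]
tcp_rot: [-2.929, 1.57, 0.607]
contact_force: [0.2, 0.2, -0.4]
opening: 0.451
```

Run:
```python
from h import *
print(r.sense()['opening']);goto(486.7,-187,121,24.6)
im=grab_frame('wrist'); cv2.imwrite('pics/w24.png',im[:,:,::-1])
```

```text
0.45096249218060025
shift [  1.  329.  119.8] turn [-2.   -0.07  0.01]
```

View pics/w24.png

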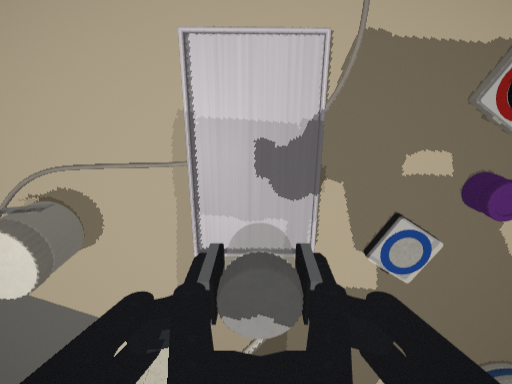

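>>> {"name": "drive_tool", "arguments": {
  "rows": [0,45,16,-0.5,0,0,30,0,90,33,-1,0,0,30,0,140,51,-1.5,0,0,30,0,190,69,-2,0,0,30,0,240,87,-2,0,0,30,0,285,104,-2,0,0,30,1,329,119.8,-2,0,0,30,1,329,119.8,-2,0,0,30,1,329,119.8,-2,0,0,30]
}}

```text
clock: 33.45
eef_pos: [485.2, -186.6, 119.3]
tcp_rot: [-0.929, 1.568, 2.641]
contact_force: [-0.4, -0.0, -0.4]
opening: 0.448
```

Run:
```python
from h import *
goto(486.7,-187,28.5,24.6)
im=grab_frame('wrist'); cv2.imwrite('pics/w25.png',im[:,:,::-1])
print(w2pix('wrist',(486.7,-187,12)))
```

```text
shift [90.8  1.2 -1.3] turn [-0.05  0.11  0.14]
[260.54216628 194.09989479]
```

View pics/w25.png

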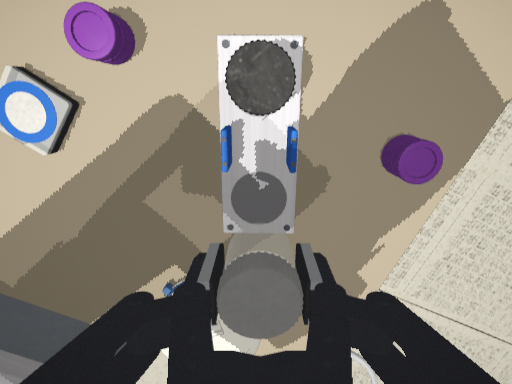

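>>> {"name": "drive_tool", "arguments": {
  "rows": [30,0.6,-0.8,0,0.1,0.1,30,60,0.6,-0.8,0,0.1,0.1,30,80,0.6,-0.8,0,0.1,0.1,30,90,0.6,-0.8,0,0.1,0.1,30,90.8,0.6,-0.8,0,0.1,0.1,30,90.8,0.6,-0.8,0,0.1,0.1,30]
}}

```text
clock: 34.25
eef_pos: [486.7, -186.1, 29.4]
tcp_rot: [2.886, 1.57, 0.174]
contact_force: [0.2, 0.9, -0.5]
opening: 0.447
```

>>> {"name": "drive_tool", "arguments": {
  "rows": [1.8,0.3,0,0,0,0,30,1.8,0.3,0,0,0,0,30,2,0.3,0,0,0,0,30,2,0.3,0,0,0,0,50,2,0.3,0,0,0,0,70,2,0.3,0,0,0,0,75,-20,0,0,0,0,0,75,-50,0,0,0,0,0,75,-95,0,0,0,0,0,75,-130,0,0,0,0,0,75]
}}

```text
clock: 35.5
eef_pos: [486.8, -186.2, 161.1]
tcp_rot: [2.617, 1.569, -0.095]
contact_force: [-0.0, 0.0, -0.3]
opening: 0.751
```

>>> {"name": "drive_tool", "arguments": {
  "rows": [-60,0,40,0,0,0,75,-100,0,80,0,0,0,75,-100,0,80,0,0,0,75,-100,0,80,0,0,0,75,-100,0,80,0,0,0,75]
}}

```text
clock: 36.12
eef_pos: [413.9, -218.9, 259.6]
tcp_rot: [-1.852, 1.57, 1.72]
contact_force: [0.1, -0.1, 0.2]
opening: 0.751
```

Run:
```python
from h import *
for n in ['wrist','scene','top']:
    im=grab_frame(n); cv2.imwrite(f'pics/{n}26.png',im[:,:,::-1])
crop('pics/top26.png','pics/t26.png',200,150,150,130,5)
crop('pics/scene26.png','pics/s26.png',130,160,200,140,4)
```

```text
(no output)
```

View pics/wrist26.png

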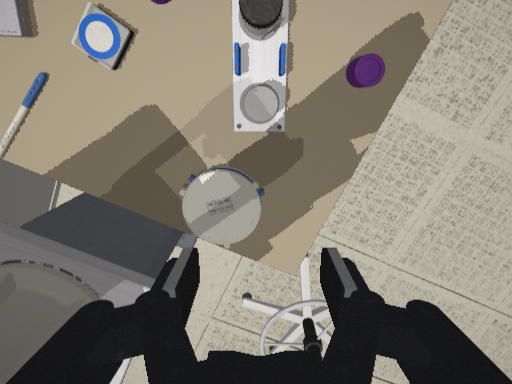

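View pics/t26.png

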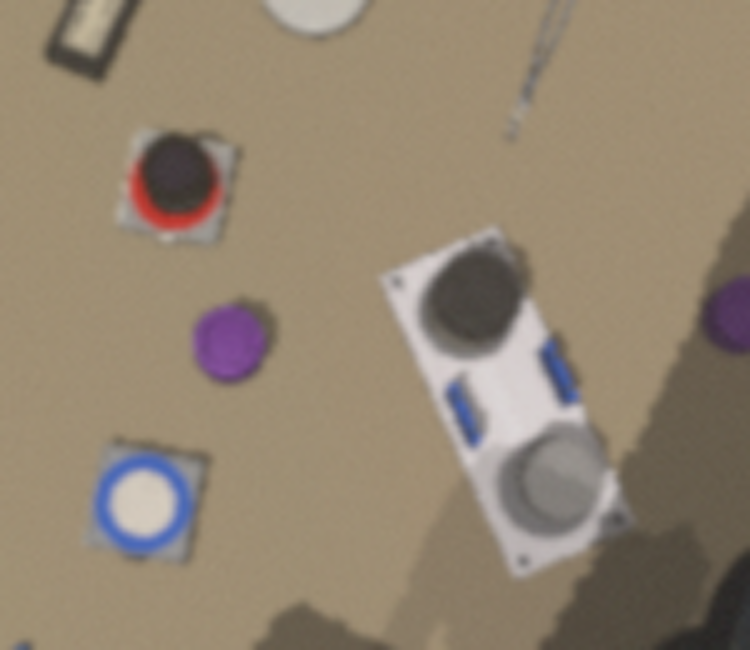

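View pics/s26.png

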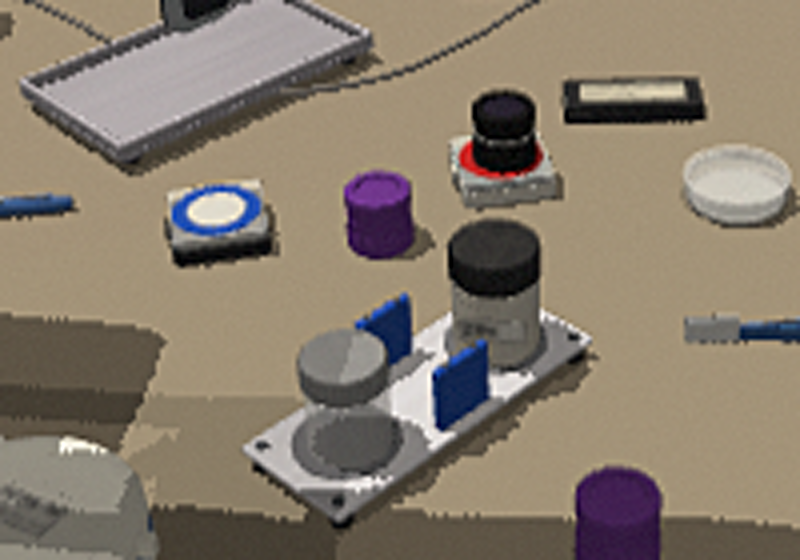

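Run:
```python
from h import *
print(pix2w('top',200+178.5/5-.5,150+172.5/5-.5,50))
print(r.sense()['contact_force'])
from rig import sign_off
print(sign_off())
```

```text
[631.58461669  -0.81940487  50.        ]
[-0.01437814  1.76437128  0.06887473]
the job is handed in; nothing more can be done
None
```

I completed the task in the required order and handed it in at about 36 s of the 120 s. `sign_off()` reports no verdict.

- **Moves:** I set the black and grey canisters upright in the tray, then stood the black magnifier on the lid of the red-ring box. Only then did I put each canister back on its own seat.
- **Magnifier:** The last top view puts it at about (631.6, -0.8) and the ring centre at (632.3, 2.4). That is roughly 3 mm off centre, against 12 mm allowed.
- **Canisters:** In the scene picture both caps are within 2–3 enlarged-crop pixels of where they started, and both stand upright. By TCP readings each was let go within about 1 mm of where it was gripped.
- **Bystanders:** The blue-ring box, the black case and the purple look-alikes look unmoved in the pictures; I did not measure them.
- **Disagreements:** The wrist and top cameras differed by up to about 4–5 mm on the same points. I used values between the two, checked with close-up wrist pictures. The last force reading showed 1.8 N sideways with the gripper well clear of everything, about the same size as the reading at rest at the start.

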